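# Aim the tachometer for a turntable speed check

### The job

Get the turntable ready for a speed check: turn its speed selector to 45 (the red mark) and let go of it, then lift the orange tachometer out of its cradle, carry it over the parked tonearm and hold it upright, lens down, centred over the silver patch on the platter, about a centimetre above it. Finish while still holding it there, motionless and touching nothing else: I press start when you are in place. The tachometer must never touch the turntable; keep the arm off the tonearm and platter, and leave everything else where it is.

Things in the scene. Friction and masses are not known exactly. Their poses are not given: they have to be found in the camera images.
- selector (a joint): the turntable's speed selector, a detented knob at the front left of its top. Value in rad, growing clockwise seen from above. Four sprung positions, each with a coloured dot: 0 = off (black), 0.6 = 33 (white), 1.2 = 45 (red), 1.8 = 78 (yellow). The spring pulls it into the nearest one (up to about 0.08 Nm); it starts at off or at 33
- selector_grip (a point): on the selector's axis, in the upper part of its upright aluminium grip bar, 122 mm above the bench. The bar is 42 mm long, 11 mm thick, 27 mm high: 9 mm of it above this point, 18 mm below, where a black skirt 49 mm across begins. A black line marks its pointer half. Axes turn with the knob: x along the bar towards the pointer end, z up
- mark45 (a point): the red dot of the selector's scale (9 mm across) that stands for 45, on the turntable's top, 31 mm from the knob's axis; the knob's pointer aims at it when 45 is selected
- patch (a point): centre of the top of the reflective silver square (18 x 18 mm) stuck on the platter's black mat, 115 mm from the spindle; z up, x points away from the spindle. It lies about 130 mm above the bench
- tach_center (a point): orange handheld optical tachometer standing upright, lens down, in its cradle: this point is on its axis at mid-length. Housing 30 mm thick (its x), 46 mm wide (its y), 104 mm long, with a lens barrel 22 mm across and 16 mm long below; 120 mm in all, 60 mm above and below this point. Best gripped in its upper half. About 160 g. z up along it; screen on its -x face
- tach_lens (a point): centre of the tachometer's lens face, the lowest point of the instrument, 60 mm straight below tach_center; the same axes
- deck: the turntable: wooden plinth, black top plate, 350 mm deep (x) by 430 mm wide (y), its top 100 mm above the bench; fixed; front towards the robot; origin at bench height under its centre; x to its back, y to its left
- platter: the turntable's platter, 300 mm across, standing still and fixed, with its black mat; origin on its axis at the top of the plinth (100 mm above the bench); the mat's top is 29 mm above the origin and a spindle 7 mm thick stands 46 mm above the origin; it does not turn
- tonearm: the delicate tonearm, parked in its rest along the turntable's right side, easily pushed aside. Origin on its pivot at the rear right, 149 mm above the bench; from there it runs 235 mm along -x to the red cartridge and 55 mm along +x to the counterweight; its top is 170 mm above the bench
- headshell (a point): top of the headshell at the tonearm's front end
- cradle: cradle of the tachometer, fixed on the bench right of the turntable: black block 64 x 80 x 22 mm with a grey pocket rim up to 42 mm above the bench, about 2 mm of play round the housing; the tachometer comes straight up and is clear once its lens is 50 mm above the bench; origin under its centre
- adapter: bystander: small aluminium 45 rpm centre adapter, 38 mm across and 14 mm high, lying on the rear left corner of the turntable's top; origin under its centre
- grease: bystander: blue jar with a white cap, 58 mm across and 55 mm high, standing on the bench beside the cradle; origin under its centre
- tape: bystander: roll of silver reflective tape, a ring 72 mm across and 18 mm high, lying on the bench left of the turntable; origin under its centre
- driver: bystander: screwdriver with a red handle lying on the bench left of the turntable; origin under its middle
- oil: bystander: small white oil bottle with a red cap, 38 mm across and 100 mm high, on the bench right of the cradle; origin under its centre
- brush: bystander: black record brush, 30 x 95 x 38 mm, on the bench right of the turntable beyond the cradle; origin under its centre
- mug: bystander: white mug, 80 mm across and 92 mm high, on the bench left of the turntable; origin under its centre
Mind the look-alikes: they are no part of the job. What is shaped like the cradle but purple or turquoise is not meant.

How it is judged:
By the outcome, as a careful person would: the job done as asked, in the order asked, and still so for the second after the job is handed in, while the arm keeps its last pose, push and grip.
It also fails if it takes over 61 s, if anything falls off the work surface, if the arm or the gripper's body presses on something with over 40 N, if the wrist force passes 120 N, or if a joint passes its speed limit or range.

### The arm

A 6-joint arm with a two-finger parallel gripper is mounted at the origin on the work surface. World frame = base frame: x ahead of the robot, y to its left, z up, the work surface at z = 0. Lengths are in m, angles in rad, forces in N, time in s.
With the tool pointing down it reaches from about 0.4 to 0.925 m from the base axis. Payload 3.4 kg.
Tool frame: the origin (TCP) lies at the very end of the fingers, on their centre line; the grasp point (between the pads) lies 19 mm behind it; z points along the fingers, y is the direction in which the jaws open and shut (so a half turn about z gives the same grasp; the last joint's range is limited). The gripper opens to 85 mm and grips with 20 to 120 N. Pads are 22 mm wide; open, the fingers measure 114 mm over their backs; the gripper's body (76 mm by 85 mm) begins 54 mm behind the grasp point. The pads swing forward as they close: fully open they stand 13 mm farther back than shut.
Start: joints at [-1.278, 0.307, 1.506, -0, 1.328, -0.073], TCP at [0.206, -0.537, 0.231] pointing down, gripper open.
Joint ranges: [-3.12, 3.12], [-1.05, 2.28], [0.14, 2.33], [-1.42, 4.57], [0.1, 2.73], [-2.68, 2.68]. Speed limits (rad/s): [2.57, 2.57, 3.14, 3.14, 3.14, 3.14].

### API

Orientations are given as a unit quaternion [w, x, y, z].
In Python, from station import read_state, camera, close_job gives the robot as it stands. The module is installed in compiled form; this text tells all that it offers.
- The arm moves only by the tool play_rows, never from a script. Its argument "increments" is a list that holds one entry, the list of rows, each a list of 7 numbers: the turn, a rotation vector about the tool's x, y, z in rad, then the shift along the tool's x, y, z in m, then the closure in counts, from 0 (fully open) to 255 (shut). In form: [[[ax, ay, az, tx, ty, tz, gripper], ...]]. A call has 1 to 5 rows; each row is the pose to reach, as a shift and turn from the pose measured when the call began, along the tool's axes at that moment; what a row does not reach only later rows make up. A row lasts 1/8 s, in which the tool goes at most 62.5 mm and 10.7 degrees, less where a joint would pass 70% of its speed; a pose out of reach is approached as far as the arm can. A call with a gripper value outside its range is refused whole. The fingers move at their own pace and stop on an object; "squeeze" is the grip in N (left out, the last holds). Time passes only in rows, so rows that repeat a pose let the fingers close. It gives the time, the measured TCP pose, the force and the opening at its end, in the units of the state.
- read_state(): the state, without advancing time (a new reading comes with each control period).
- camera(name): name is "scene" or "side" or "wrist"; returns a dict with "img" (480x640x3 uint8, red, green, blue), "K" (3x3 intrinsics, pixels), "distortion" ([k1, k2, p1, p2, k3] as OpenCV has them; the pictures are not rectified), "world_to_cam" (4x4, takes a point from world to camera coordinates). Camera axes: x right, y up, looking along -z (the intrinsics and any distortion apply to the point x, -y, -z); pixel columns grow to the right and rows downward; lengths in m; the calibration is good to about 2 mm. A picture is of the moment at which its call begins. There is no depth.
- close_job(): hands the job in, once; it reports no verdict.
The state is a dict: "t": time; "joints": joint angles; "joint_vel": joint speeds; "joint_efforts": joint torques, N m; "tool_pos": TCP position; "ee_rot": TCP orientation; "wrist_force": force on the tool from outside, world axes, zero at the start; "torque": the same for the moment, N m; "finger_gap": finger opening in m.
Only numpy, scipy, OpenCV 4.12 (cv2) and the standard library are available. Lean on these libraries where they do the work, as an engineer would, in place of code of your own. Each camera call takes 0.05 s, during which the arm holds its last target. There are 200 camera calls.

## Working session

There is one attempt and no reset: what is moved stays moved. The work goes in short steps, Python scripts to look and compute and a tool call to move; the robot and the scene stay as the last step left them, time stands still between calls to the robot, and variables do not carry over. Pictures are saved under pics/ and viewed, about 8 in all and at most 12, crops included, and the job is handed in when it is done.

Besides the shell and the picture viewer there is one more tool, called after ">>>" as name(argument=value, ...), one argument or row to a line, values as JSON. play_rows: Moves the arm, as the interface text tells. Its arguments: {"type":"object","properties":{"increments":{"type":"array","items":{"type":"array","items":{"type":"array","items":{"type":"number"}}}},"squeeze":{"type":"number"}},"required":["increments"]}

```bash
mkdir -p pics
cat > h.py <<'E'
import numpy as np, cv2
from station import read_state, camera
from scipy.spatial.transform import Rotation as R
def cam(n):
    c=camera(n); return c
def save(n,c,crop=None,s=1):
    im=c["img"][:,:,::-1]
    if crop: x0,y0,x1,y1=crop; im=im[y0:y1,x0:x1]
    cv2.imwrite("pics/"+n+".png",cv2.resize(im,None,fx=s,fy=s,interpolation=cv2.INTER_CUBIC) if s!=1 else im)
def ray(c,px):
    p=cv2.undistortPoints(np.array(px,float).reshape(-1,1,2),np.array(c["K"]),np.array(c["distortion"])).reshape(-1,2)
    T=np.array(c["world_to_cam"]); d=np.c_[p[:,0],-p[:,1],-np.ones(len(p))]@T[:3,:3]
    return -T[:3,:3].T@T[:3,3], d
def plane(c,px,z):
    o,d=ray(c,px); return o+d*((z-o[2])/d[:,2])[:,None]
def proj(c,P):
    T=np.array(c["world_to_cam"]); q=np.array(P,float).reshape(-1,3)@T[:3,:3].T+T[:3,3]
    q=q*[1,-1,-1]
    return cv2.projectPoints(q,np.zeros(3),np.zeros(3),np.array(c["K"]),np.array(c["distortion"]))[0].reshape(-1,2)
def tri(c1,p1,c2,p2):
    A=np.zeros((3,3));b=np.zeros(3)
    for c,p in((c1,p1),(c2,p2)):
        o,d=ray(c,[p]); d=d[0]/np.linalg.norm(d[0]); M=np.eye(3)-np.outer(d,d); A+=M;b+=M@o
    return np.linalg.solve(A,b)
def shift(target,yaw=None):
    """tool-axes shift to a world TCP target, from measured pose"""
    s=read_state(); q=s["ee_rot"]; r=R.from_quat([q[1],q[2],q[3],q[0]])
    print("t",s["t"],"tcp",np.round(s["tool_pos"],4),"yaxis",np.round(r.as_matrix()[:,1],3),"z",np.round(r.as_matrix()[:,2],4),"gap",s["finger_gap"])
    print("shift",np.round(r.inv().apply(np.array(target)-s["tool_pos"]),4))
E
python3 - <<'E'
from h import *
s=read_state(); print({k:np.round(v,3) for k,v in s.items()})
for n in("scene","side","wrist"):
    c=cam(n); save(n+"0",c); T=np.array(c["world_to_cam"]); print(n,-T[:3,:3].T@T[:3,3], -T[2,:3],c["K"][0][0])
a=cv2.imread("pics/scene0.png")
E
```

```text
{'t': np.float64(0.0), 'joints': array([-1.279,  0.308,  1.508, -0.   ,  1.328, -0.073]), 'joint_vel': array([-0.001, -0.001, -0.001,  0.002, -0.001,  0.001]), 'joint_efforts': array([ 1.0000e-03, -4.5755e+01, -2.5192e+01,  0.0000e+00,  1.4000e-02,
        0.0000e+00]), 'tool_pos': array([ 0.205, -0.536,  0.23 ]), 'ee_rot': array([-0.001,  0.983,  0.182, -0.   ]), 'wrist_force': array([ 0.531,  0.193, -0.513]), 'torque': array([-0.026,  0.046,  0.014]), 'finger_gap': np.float64(0.085)}
scene [0.90638643 0.82307432 1.06370047] [-0.34255477 -0.64295005 -0.68503391] 610.9656526829264
side [0.04278542 0.79052044 0.73814141] [ 0.36089852 -0.73389805 -0.57545279] 437.25857627884363
wrist [ 0.28306503 -0.50644057  0.37395356] [-0.30264449 -0.11404013 -0.94625639] 362.5472284470547
```

View pics/scene0.png

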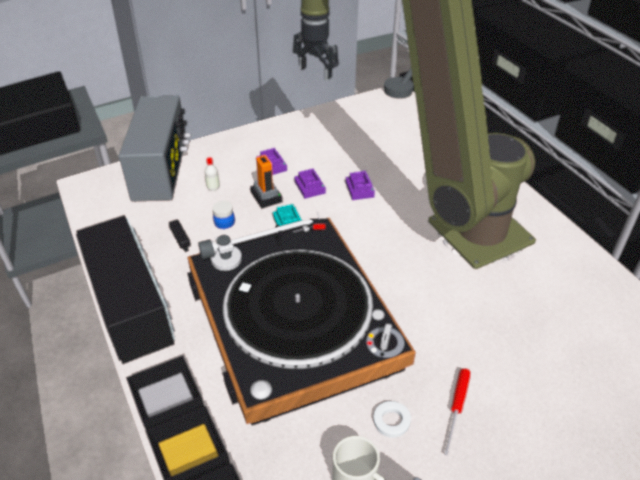

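View pics/side0.png

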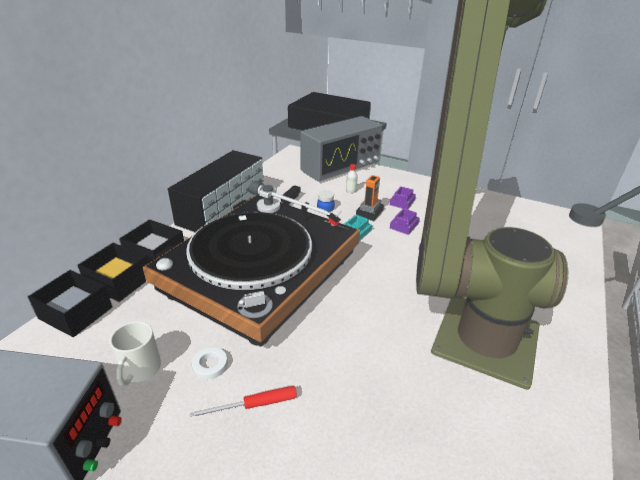

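Scene view: knob ~(385,342), patch (245,287), spindle (297,297), tach (265,172), headshell (320,227). Side view: knob (255,301), patch (242,217), tach (372,190). Next: colour masks and a zoomed composite.

Run:
```python
from h import *
c1,c2=cam("scene"),cam("side")
def blobs(c,f,box,mn=3):
    im=c["img"].astype(int); m=f(im[...,0],im[...,1],im[...,2]).astype(np.uint8)
    x0,y0,x1,y1=box; k=np.zeros_like(m); k[y0:y1,x0:x1]=m[y0:y1,x0:x1]
    n,l,st,ce=cv2.connectedComponentsWithStats(k); return [(st[i].tolist(),np.round(ce[i],1).tolist()) for i in range(1,n) if st[i][4]>=mn]
white=lambda r,g,b:(r>170)&(g>170)&(b>170)
org=lambda r,g,b:(r>150)&(g>50)&(g<150)&(b<80)
red=lambda r,g,b:(r>120)&(g<70)&(b<70)
p1=blobs(c1,white,(232,275,258,300)); p2=blobs(c2,white,(232,212,252,223)); print("patch",p1,p2)
print(plane(c1,[p1[0][1]],.13),plane(c2,[p2[0][1]],.13),tri(c1,p1[0][1],c2,p2[0][1]))
print("orange",blobs(c1,org,(240,140,290,210)),blobs(c2,org,(355,165,395,215)))
for n,c,bx in(("scene",c1,(360,300,420,360)),("side",c2,(230,275,290,325))):
    print(n,"red",blobs(c,red,bx,2),"hs",blobs(c,red,(300,205,345,245),2) )
print("spindle",tri(c1,(297,295),c2,(249.5,237)), plane(c1,[(297,294)],.146),plane(c2,[(249.5,236)],.146))
A=cv2.resize(c1["img"][310:370,355:415],(400,400),interpolation=cv2.INTER_CUBIC)
B=cv2.resize(c2["img"][272:327,228:283],(400,400),interpolation=cv2.INTER_CUBIC)
cv2.imwrite("pics/knob.png",np.hstack([A,B])[:,:,::-1])
```

```text
patch [([240, 283, 10, 8, 60], [244.6, 286.8])] [([239, 216, 7, 4, 25], [242.1, 217.4])]
[[0.65133846 0.0057934  0.13      ]] [[0.64738642 0.01000099 0.13      ]] [0.65091717 0.00442032 0.12691038]
orange [([257, 156, 15, 36, 276], [262.7, 170.2])] [([366, 176, 13, 30, 108], [371.8, 185.6])]
scene red [([369, 342, 2, 2, 3], [369.3, 342.7])] hs [([313, 223, 13, 7, 76], [318.8, 226.3])]
side red [] hs [([329, 218, 10, 8, 33], [332.9, 221.7])]
spindle [0.57023677 0.08641205 0.14099133] [[0.57022945 0.08622892 0.146     ]] [[0.56767724 0.09097102 0.146     ]]
```

View pics/knob.png

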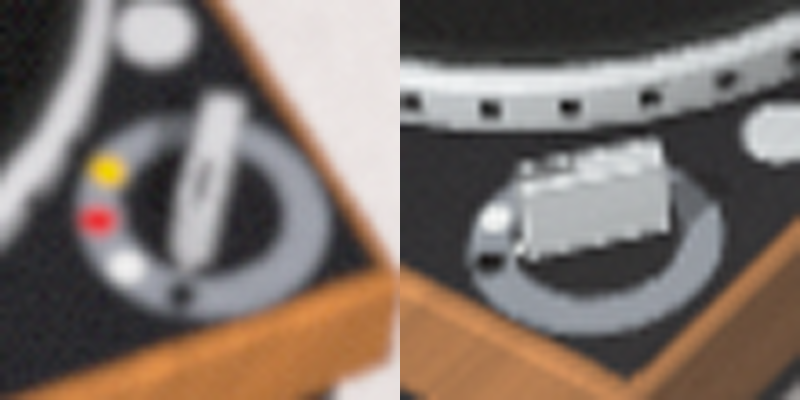

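Zoom: bar points near the black dot (off), white/red/yellow dots run clockwise at left crop (125,265), (98,220), (108,172). Now compute knob axis and dot angles.

Run:
```python
from h import *
c1,c2=cam("scene"),cam("side")
f=lambda p:(355+p[0]/6.6667-.5+.075,310+p[1]/6.6667-.5+.075)
g=lambda p:(228+p[0]/7.2727-.43,272+p[1]/7.2727-.43)
D=plane(c1,[f(p) for p in((180,293),(125,265),(98,220),(108,172))],.1015)[:,:2]; print(D)
from scipy.optimize import least_squares
r=least_squares(lambda x:np.linalg.norm(D-x,axis=1)-.031,[.42,.2]); print("axis",r.x,r.fun)
a=np.arctan2(*(D-r.x).T[::-1]); print("angles",a,np.diff(a))
rim=plane(c1,[f(p) for p in((78,216),(330,216),(204,112),(204,320))],.1005)[:,:2]; print("ring",rim.mean(0))
# bar top (z=.131): scene ends
top=plane(c1,[f((222,95)),f((188,245))],.131); print("top ends",top,np.linalg.norm(top[0]-top[1]),"mid",top.mean(0))
d=top[1]-top[0]; print("bar dir",np.arctan2(d[1],d[0]))
t2=plane(c2,[g((525,172)),g((660,143))],.131); print(t2,t2.mean(0))
d=t2[0]-t2[1]; print(np.arctan2(d[1],d[0]))
# tach top: scene orange top, side; 
print("tach",tri(c1,(262.7,170.2),c2,(371.8,185.6)))
print("hs",tri(c1,(318.8,226.3),c2,(332.9,221.7)))
T1=cv2.resize(c1["img"][145:215,235:305],(480,480),interpolation=cv2.INTER_CUBIC)
w=cam("wrist")["img"]
cv2.imwrite("pics/tach.png",np.hstack([T1,cv2.resize(w,(320,240)).repeat(1,0) if 0 else cv2.resize(w,(320,480))])[:,:,::-1])
```

```text
[[0.47763615 0.2631751 ]
 [0.48649577 0.2471375 ]
 [0.48506594 0.22949655]
 [0.47337161 0.21573392]]
axis [0.45606065 0.24114456] [-1.64194730e-04  1.95383555e-05  2.56727761e-04 -2.53137730e-04]
angles [ 0.7958331   0.19442156 -0.38186963 -0.97276644] [-0.60141154 -0.57629119 -0.59089681]
ring [0.45615087 0.24201243]
top ends [[0.44269955 0.22587584 0.131     ]
 [0.48003598 0.26724244 0.131     ]] 0.05572435986133429 mid [0.46136777 0.24655914 0.131     ]
bar dir 0.836560845159518
[[0.36894627 0.20245818 0.131     ]
 [0.34097308 0.17327555 0.131     ]] [0.35495968 0.18786687 0.131     ]
0.8065553017114392
tach [ 0.43838619 -0.39064936  0.09169364]
hs [ 0.43061545 -0.0864083   0.13034294]
```

View pics/tach.png

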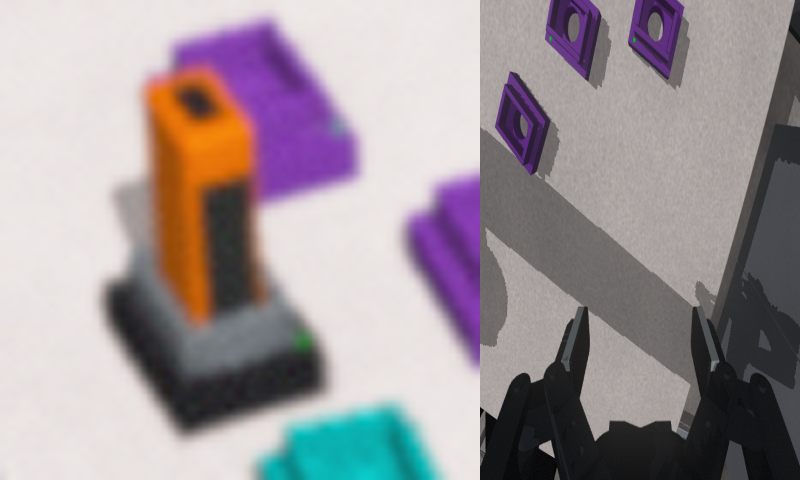

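The tach stands near (0.438, -0.39), with its screen face turned toward the scene camera's right. The knob axis is about (0.456, 0.241), with the pointer at 0.80 rad on the black dot, so it's off and needs 1.2 rad clockwise. Patch-to-spindle comes out at 115 mm, which matches the given size. Now I'll move toward the selector.

```bash
cat >> h.py <<'E'
def go(target,yaw,maxrot=.92):
    """row (turn, shift) to a downward pose: TCP target, jaw axis (tool y) at yaw in world"""
    s=read_state(); q=s["ee_rot"]; r=R.from_quat([q[1],q[2],q[3],q[0]]); M=r.as_matrix()
    y=np.array([np.cos(yaw),np.sin(yaw),0]); z=np.array([0,0,-1.]); W=R.from_matrix(np.c_[np.cross(y,z),y,z])
    v=(r.inv()*W).as_rotvec(); n=np.linalg.norm(v); 
    print("t",round(s["t"],2),"tcp",np.round(s["tool_pos"],4),"yaw",round(np.arctan2(M[1,1],M[0,1]),3),"z",np.round(M[:,2],3),"gap",round(s["finger_gap"],4),"F",np.round(s["wrist_force"],1),"T",np.round(s["torque"],2),"j6",round(s["joints"][5],2))
    print("  turn",np.round(v*min(1,maxrot/max(n,1e-9)),4),"shift",np.round(r.inv().apply(np.array(target)-s["tool_pos"]),4), "rot",round(n,3))
E
python3 -c "
from h import *
go([.40,-.30,.31],-.28);go([.45,-.02,.31],.63)"
```

```text
t 0.4 tcp [ 0.2056 -0.5369  0.2312] yaw -1.205 z [-0.  0. -1.] gap 0.0854 F [-0.9  0.6  0.1] T [ 0.    0.05 -0.01] j6 -0.07
  turn [-3.0e-04 -2.0e-04 -9.2e-01] shift [ 0.2663 -0.1517 -0.0788] rot 0.925
t 0.4 tcp [ 0.2056 -0.5369  0.2312] yaw -1.205 z [-0.  0. -1.] gap 0.0854 F [-0.9  0.6  0.1] T [ 0.    0.05 -0.01] j6 -0.07
  turn [-1.0e-04 -2.0e-04 -9.2e-01] shift [ 0.4131 -0.3953 -0.0787] rot 1.835
```

>>> play_rows(
  increments=[
    [[0,0,-0.18,0.05,-0.03,-0.02,0],[0,0,-0.36,0.1,-0.06,-0.04,0],[0,0,-0.55,0.15,-0.09,-0.06,0],[0,0,-0.73,0.2,-0.12,-0.08,0],[0,0,-0.92,0.25,-0.145,-0.08,0]],
  ],
)

```text
t: 1.02
tool_pos: [0.3889, -0.3112, 0.3135]
ee_rot: [0.002, 0.799, 0.601, 0.0]
wrist_force: [0.2, -0.7, 0.2]
finger_gap: 0.086
```

```bash
python3 -c "
from h import *
go([.45,-.02,.31],.63)"
```

```text
t 1.02 tcp [ 0.3889 -0.3112  0.3135] yaw -0.282 z [ 0.003 -0.003 -1.   ] gap 0.086 F [ 0.2 -0.7  0.2] T [0.05 0.02 0.03] j6 -0.48
  turn [ 0.0029  0.0036 -0.9115] shift [ 0.2967 -0.0222  0.0028] rot 0.912
```

>>> play_rows(
  increments=[
    [[0.003,0.004,-0.18,0.06,-0.004,0,0],[0.003,0.004,-0.36,0.12,-0.009,0,0],[0.003,0.004,-0.55,0.18,-0.013,0,0],[0.003,0.004,-0.73,0.24,-0.018,0,0],[0.003,0.004,-0.91,0.297,-0.022,0.003,0]],
  ],
)

```text
t: 1.65
tool_pos: [0.4505, -0.0178, 0.3103]
ee_rot: [0.001, 0.451, 0.892, 0.0]
wrist_force: [1.6, -0.4, -0.4]
finger_gap: 0.0853
```

```bash
python3 -c "
from h import *
go([.456,.241,.25],1.54)"
```

```text
t 1.65 tcp [ 0.4505 -0.0178  0.3103] yaw 0.635 z [ 0.001  0.    -1.   ] gap 0.0853 F [ 1.6 -0.4 -0.4] T [-0.01 -0.01 -0.03] j6 -0.77
  turn [ 8.000e-04  1.200e-03 -9.055e-01] shift [0.2053 0.1578 0.0603] rot 0.905
```

>>> play_rows(
  increments=[
    [[0,0,-0.18,0.041,0.032,0.01,0],[0,0,-0.36,0.082,0.063,0.02,0],[0,0,-0.55,0.123,0.095,0.035,0],[0,0,-0.73,0.164,0.126,0.05,0],[0.001,0.001,-0.905,0.205,0.158,0.06,0]],
  ],
)

```text
t: 2.28
tool_pos: [0.4559, 0.2425, 0.2498]
ee_rot: [0.0, 0.013, 1.0, -0.0]
wrist_force: [1.0, 0.0, 0.5]
finger_gap: 0.0857
```

>>> play_rows(
  increments=[
    [[0,0,-0.17,0,0,0,100],[0,0,-0.34,0,0,0,110],[0,0,-0.5,0,0,0,120],[0,0,-0.66,0,0,0,130],[0,0,-0.83,0,0,0,130]],
  ],
)

```text
t: 2.9
tool_pos: [0.4559, 0.2426, 0.2499]
ee_rot: [-0.0, -0.394, 0.919, -0.0]
wrist_force: [-0.4, -0.2, -0.4]
finger_gap: 0.0422
```

Run:
```python
from h import *
go([.456,.241,.2],2.37)
w=cam("wrist"); save("w1",w)
print(proj(w,[[.456,.241,.131],[.456,.241,.1],[.485,.2295,.1]]))
```

```text
t 2.9 tcp [0.4559 0.2426 0.2499] yaw 2.381 z [ 0.    -0.001 -1.   ] gap 0.0422 F [-0.4 -0.2 -0.4] T [ 0.04 -0.06 -0.04] j6 -1.97
  turn [-0.0004 -0.0003  0.0113] shift [ 0.001  -0.0012  0.0499] rot 0.011
[[317.92586185 226.9024236 ]
 [318.14537791 215.86671602]
 [284.12072774 229.09093544]]
```

View pics/w1.png

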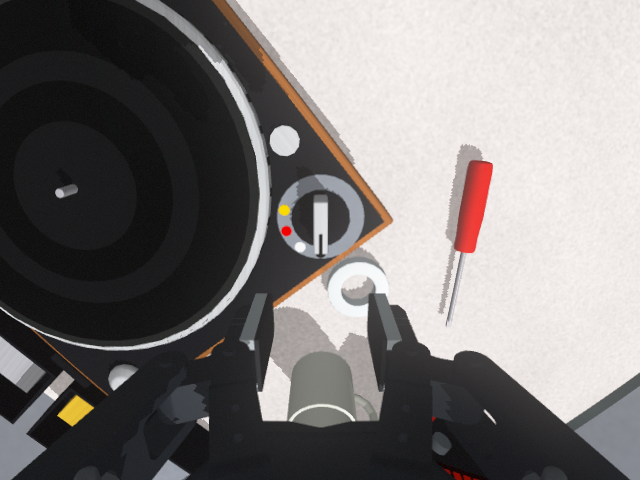

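Wrist view: the knob bar spans (321,195)–(320,255) and is aligned with the jaws, pointer down at the hidden black dot. Red dot is at (286,231), white (300,247), yellow (284,210).

Run:
```python
from h import *
from scipy.optimize import least_squares
w=cam("wrist")
im=w["img"].astype(int);r,g,b=im[...,0],im[...,1],im[...,2]
def cen(m):
    k=np.zeros(m.shape,np.uint8);k[180:260,270:340]=m[180:260,270:340]
    n,l,st,ce=cv2.connectedComponentsWithStats(k);i=1+np.argmax(st[1:,4]);return ce[i],st[i,4]
red=cen((r>150)&(g<90)&(b<90));yel=cen((r>170)&(g>140)&(b<90)); print(red,yel)
D=plane(w,[red[0],yel[0],(300,247)],.1005)[:,:2]; print(D)
q=least_squares(lambda x:np.linalg.norm(D-x,axis=1)-.031,[.456,.241]); print("axis",q.x,q.fun)
a=np.arctan2(*(D-q.x).T[::-1]);print(a)
B=plane(w,[(321,195),(320,255)],.131);print(B,B.mean(0),np.linalg.norm(B[0]-B[1]))
E=B[1]-B[0];print(np.arctan2(E[1],E[0]))
```

```text
(array([285.84415584, 230.44155844]), np.int32(77)) (array([283.83529412, 209.45882353]), np.int32(85))
[[0.48471648 0.23140307]
 [0.47293572 0.21724444]
 [0.48644046 0.25039739]]
axis [0.45620106 0.2433895 ] [-6.77557081e-05  4.21133097e-05  4.08123406e-05]
[-0.39792476 -1.00143362  0.22772692]
[[0.43745537 0.22463585 0.131     ]
 [0.47058389 0.25874579 0.131     ]] [0.45401963 0.24169082 0.131     ] 0.04754983447198104
0.7999931832318321
```

>>> play_rows(
  increments=[
    [[0,0,0.01,0,0,0.03,185],[0,0,0.01,0,0,0.06,185],[0,0,0.01,0,0,0.08,185],[0,0,0.01,0,0,0.095,185],[0,0,0.01,0,0,0.1,185]],
  ],
)

```text
t: 3.62
tool_pos: [0.4556, 0.2423, 0.1491]
ee_rot: [-0.001, -0.387, 0.922, -0.0]
wrist_force: [0.3, 0.1, 0.1]
finger_gap: 0.0235
```

Run:
```python
from h import *
go([.4558,.2425,.109],2.37)
w=cam("wrist"); save("w2",w,(160,100,480,340),2)
```

```text
t 3.62 tcp [0.4556 0.2423 0.1491] yaw 2.365 z [-0.001 -0.001 -1.   ] gap 0.0235 F [0.3 0.1 0.1] T [-0.   -0.02 -0.01] j6 -1.96
  turn [ 0.0001 -0.0015 -0.0055] shift [-0.0003 -0.0001  0.0401] rot 0.006
```

View pics/w2.png

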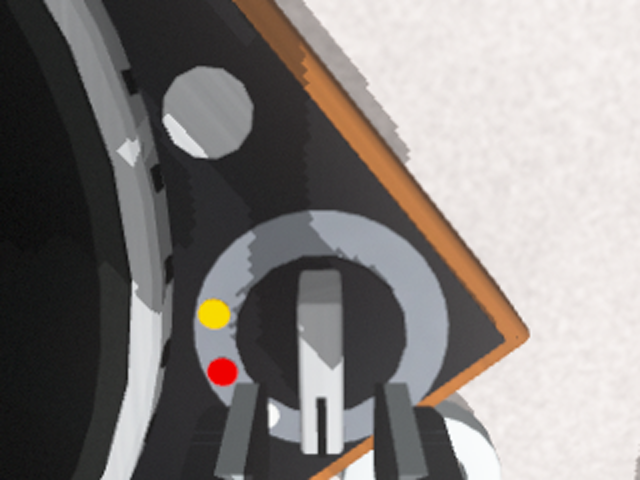

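The bar sits centred between the fingers (bar ~x 321, fingers inner edges ~265 and ~375). Descend and grip.

>>> play_rows(
  increments=[
    [[0,0,-0.005,0,0,0.015,185],[0,0,-0.005,0,0,0.028,185],[0,0,-0.005,0,0,0.036,185],[0,0,-0.005,0,0,0.04,185],[0,0,-0.005,0,0,0.04,185]],
  ],
)

```text
t: 4.3
tool_pos: [0.4555, 0.2422, 0.1088]
ee_rot: [-0.001, -0.389, 0.921, -0.0]
wrist_force: [-0.0, -0.2, 0.5]
finger_gap: 0.0234
```

>>> play_rows(
  increments=[
    [[0,0,0,0,0,0,255],[0,0,0,0,0,0,255],[0,0,0,0,0,0,255],[0,0,0,0,0,0,255]],
  ],
  squeeze=30,
)

```text
t: 4.8
tool_pos: [0.4557, 0.2425, 0.1092]
ee_rot: [-0.0, -0.389, 0.921, -0.0]
wrist_force: [-0.7, 0.6, 3.2]
finger_gap: 0.0102
```

```bash
python3 -c "
from h import *
go([.4558,.2425,.109],1.18)"
```

```text
t 4.8 tcp [0.4557 0.2425 0.1092] yaw 2.37 z [-0.001 -0.001 -1.   ] gap 0.0102 F [-0.7  0.6  3.2] T [ 0.05  0.07 -0.01] j6 -1.96
  turn [-5.0e-04 -7.0e-04  9.2e-01] shift [-0.0001 -0.      0.0002] rot 1.19
```

Gripped with little side load. Turn clockwise (positive about tool z).

>>> play_rows(
  increments=[
    [[0,0,0.12,0,0,0,255],[0,0,0.24,0,0,0,255],[0,0,0.36,0,0,0,255],[0,0,0.48,0,0,0,255],[0,0,0.6,0,0,0,255]],
  ],
)

```text
t: 5.42
tool_pos: [0.4557, 0.2426, 0.1092]
ee_rot: [-0.0, -0.097, 0.995, -0.0]
wrist_force: [-0.1, 0.2, 1.2]
finger_gap: 0.0104
```

```bash
python3 -c "
from h import *
go([.4557,.2425,.109],1.16)"
```

```text
t 5.42 tcp [0.4557 0.2426 0.1092] yaw 1.766 z [-0.001 -0.001 -1.   ] gap 0.0104 F [-0.1  0.2  1.2] T [0.17 0.1  0.03] j6 -1.36
  turn [-6.000e-04 -7.000e-04  6.057e-01] shift [-0.     -0.0001  0.0002] rot 0.606
```

>>> play_rows(
  increments=[
    [[0,0,0.12,0,0,0,255],[0,0,0.24,0,0,0,255],[0,0,0.36,0,0,0,255],[0,0,0.48,0,0,0,255],[0,0,0.59,0,0,0,255]],
  ],
)

```text
t: 6.05
tool_pos: [0.4557, 0.2427, 0.1092]
ee_rot: [-0.0, 0.198, 0.98, -0.0]
wrist_force: [0.9, 1.2, 0.7]
finger_gap: 0.0106
```

>>> play_rows(
  increments=[
    [[0,0,0,0,0,0,255],[0,0,0,0,0,0,190],[0,0,0,0,0,0,185],[0,0,0,0,0,0,185]],
  ],
)

```text
t: 6.55
tool_pos: [0.4557, 0.2427, 0.1092]
ee_rot: [-0.0, 0.198, 0.98, -0.0]
wrist_force: [-0.5, 0.1, -0.1]
finger_gap: 0.0234
```

>>> play_rows(
  increments=[
    [[0,0,0,0,0,-0.03,185],[0,0,0,0,0,-0.08,185],[0,0,0,0,0,-0.13,185],[0,0,0,0,0,-0.14,185]],
  ],
)

```text
t: 7.05
tool_pos: [0.458, 0.2436, 0.2531]
ee_rot: [0.003, 0.198, 0.98, 0.002]
wrist_force: [-0.9, -0.3, -0.7]
finger_gap: 0.0238
```

Run:
```python
from h import *
go([.4557,.2425,.30],1.16)
w=cam("wrist"); save("w3",w)
print("patch pred",proj(w,[[.6505,.006,.13],[.5695,.088,.146]]))
```

```text
t 7.05 tcp [0.458  0.2436 0.2531] yaw 1.173 z [ 0.006  0.003 -1.   ] gap 0.0238 F [-0.9 -0.3 -0.7] T [ 0.03 -0.02 -0.02] j6 -0.77
  turn [0.0051 0.0048 0.0127] shift [ 0.0014 -0.0017 -0.047 ] rot 0.015
patch pred [[182.99818584 469.5998604 ]
 [207.42044907 405.73711289]]
```

View pics/w3.png

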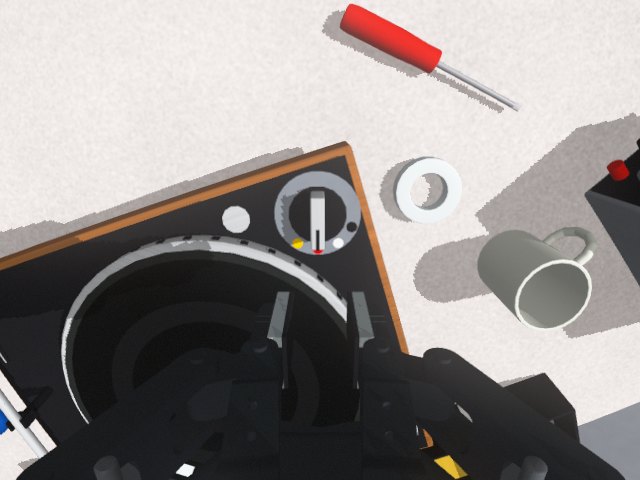

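The pointer is squarely on the red dot (318,252) with the bar standing still: 45 is selected and released. Next the tachometer: rough yaw from the cradle's block corners.

Run:
```python
from h import *
c1=cam("scene")
f=lambda p:(235+p[0]*70/480-.43,145+p[1]*70/480-.43)
P=plane(c1,[f(p) for p in((107,308),(185,432),(322,388))],0.0)[:,:2]; print(P)
for i,j in((0,1),(1,2)):
    d=P[j]-P[i]; print(np.linalg.norm(d),np.arctan2(d[1],d[0]))
print("centre",(P[0]+P[2])/2)
T=plane(c1,[f(p) for p in((147,92),(178,120),(255,120),(215,68))],.126); print(T,T.mean(0))
go([.43,-.03,.33],.3)
```

```text
[[ 0.46217494 -0.43701265]
 [ 0.46525787 -0.35126683]
 [ 0.40644632 -0.35052124]]
0.0858012279451463 1.534857416392583
0.05881628506820038 3.128915825521672
centre [ 0.43431063 -0.39376695]
[[ 0.45029346 -0.40177818  0.126     ]
 [ 0.44704167 -0.37970147  0.126     ]
 [ 0.42134982 -0.36603794  0.126     ]
 [ 0.4210511  -0.40390446  0.126     ]] [ 0.43493401 -0.38785551  0.126     ]
t 7.15 tcp [0.4564 0.2429 0.2504] yaw 1.173 z [ 0.002  0.001 -1.   ] gap 0.0233 F [ 0.1 -0.4 -0.4] T [-0.02 -0.01  0.03] j6 -0.77
  turn [2.100e-03 7.000e-04 8.726e-01] shift [-0.0816 -0.2617 -0.0799] rot 0.873
```

>>> play_rows(
  increments=[
    [[0,0,0.15,-0.01,-0.05,-0.04,100],[0,0,0.3,-0.03,-0.1,-0.07,0],[0,0,0.45,-0.04,-0.16,-0.08,0],[0,0,0.6,-0.05,-0.21,-0.08,0],[0,0,0.78,-0.065,-0.265,-0.08,0]],
  ],
)

```text
t: 7.78
tool_pos: [0.4118, -0.0278, 0.3282]
ee_rot: [-0.001, 0.558, 0.83, 0.0]
wrist_force: [0.9, -0.2, -0.4]
finger_gap: 0.0854
```

```bash
python3 -c "
from h import *
go([.435,-.30,.33],0)"
```

```text
t 7.78 tcp [ 0.4118 -0.0278  0.3282] yaw 0.388 z [-0.001  0.002 -1.   ] gap 0.0854 F [ 0.9 -0.2 -0.4] T [-0.01 -0.02 -0.06] j6 -0.56
  turn [-0.0009 -0.0017  0.3879] shift [-0.2608 -0.0815 -0.0023] rot 0.388
```

>>> play_rows(
  increments=[
    [[0,0,0.08,-0.06,-0.02,0,0],[0,0,0.16,-0.12,-0.035,0,0],[0,0,0.24,-0.18,-0.055,0,0],[0,0,0.32,-0.24,-0.075,0,0],[0,0,0.39,-0.3,-0.095,0,0]],
  ],
)

```text
t: 8.4
tool_pos: [0.4361, -0.3394, 0.325]
ee_rot: [-0.003, 0.709, 0.705, 0.0]
wrist_force: [1.3, -0.2, 0.1]
finger_gap: 0.0856
```

Run:
```python
from h import *
go([.435,-.385,.33],0)
w=cam("wrist"); save("w4",w)
print(proj(w,[[.435,-.39,.126],[.435,-.39,0]]))
```

```text
t 8.4 tcp [ 0.4361 -0.3394  0.325 ] yaw -0.005 z [-0.004  0.005 -1.   ] gap 0.0856 F [ 1.3 -0.2  0.1] T [-0.04 -0.03 -0.01] j6 -0.73
  turn [-0.0042 -0.0048 -0.0049] shift [-0.0456 -0.0009 -0.0052] rot 0.008
[[320.47607591 253.08497712]
 [320.82549105 219.0025766 ]]
```

View pics/w4.png

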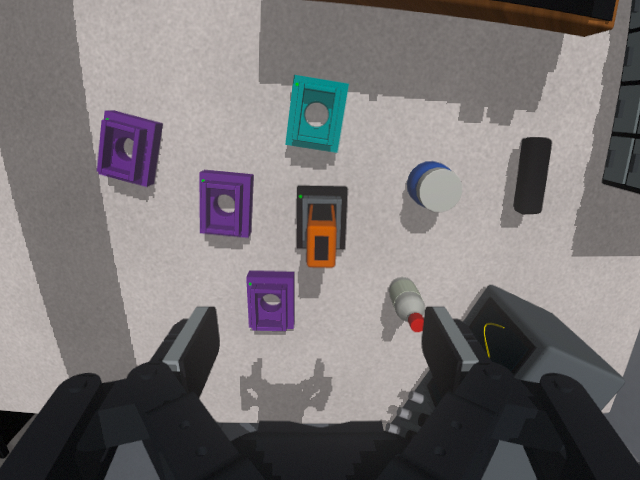

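Wrist view: tach top at about (307–336, 233–267), cradle block 298–347 × 186–248, i.e. the 64 mm side along world x and 80 along y, nearly square to the world axes. The jaws at yaw ≈ 0 close across the 30 mm thickness. Measure the top face precisely.

Run:
```python
from h import *
w=cam("wrist"); c2=cam("side"); c1=cam("scene")
im=w["img"].astype(int);r,g,b=im[...,0],im[...,1],im[...,2]
h=cv2.cvtColor(w["img"],cv2.COLOR_RGB2HSV)
m=((r>120)&(g>40)&(g<170)&(b<90)).astype(np.uint8); m[:, :290]=0;m[:,350:]=0;m[:190]=0;m[280:]=0
for y in range(202,270,4):
    x=np.nonzero(m[y])[0]; print(y,(x.min(),x.max(),h[y,x.min()+3,2],h[y,x.max()-3,2]) if len(x) else None, end="; ")
print()
for c,bx in((c1,(240,140,290,210)),(c2,(355,165,395,215))):
    i=c["img"].astype(int);k=((i[...,0]>150)&(i[...,1]>50)&(i[...,1]<150)&(i[...,2]<80)); ys,xs=np.nonzero(k[bx[1]:bx[3],bx[0]:bx[2]]); print("top row",ys.min()+bx[1],"cols",xs.min()+bx[0],xs.max()+bx[0])
# cradle block rectangle at z=.022
bk=((r<45)&(g<45)&(b<45)).astype(np.uint8); bk[:, :290]=0;bk[:,355:]=0;bk[:180]=0;bk[255:]=0
n,l,st,ce=cv2.connectedComponentsWithStats(bk); i=1+np.argmax(st[1:,4]); print(st[i])
E=np.argwhere(l==i)[:,::-1].astype(np.float32); P=plane(w,E,.022)[:,:2]
R_=cv2.minAreaRect((P*1000).astype(np.float32)); print("cradle rect mm",R_)
for z in(.120,.126,.132):
    print(z,plane(w,[(307,233),(336,233),(307,267),(336,267)],z)[:,:2].round(4).tolist())
```

```text
202 (np.int64(310), np.int64(332), np.uint8(47), np.uint8(48)); 206 (np.int64(309), np.int64(333), np.uint8(44), np.uint8(48)); 210 (np.int64(308), np.int64(333), np.uint8(81), np.uint8(59)); 214 (np.int64(308), np.int64(334), np.uint8(146), np.uint8(148)); 218 (np.int64(307), np.int64(335), np.uint8(199), np.uint8(199)); 222 (np.int64(307), np.int64(335), np.uint8(189), np.uint8(187)); 226 (np.int64(307), np.int64(335), np.uint8(189), np.uint8(188)); 230 (np.int64(307), np.int64(335), np.uint8(188), np.uint8(185)); 234 (np.int64(307), np.int64(335), np.uint8(189), np.uint8(185)); 238 (np.int64(307), np.int64(335), np.uint8(188), np.uint8(183)); 242 (np.int64(307), np.int64(335), np.uint8(189), np.uint8(181)); 246 (np.int64(307), np.int64(335), np.uint8(188), np.uint8(179)); 250 (np.int64(307), np.int64(334), np.uint8(186), np.uint8(185)); 254 (np.int64(306), np.int64(334), np.uint8(180), np.uint8(184)); 258 (np.int64(310), np.int64(324), np.uint8(124), np.uint8(123)); 262 None; 266 None; 
top row 156 cols 257 271
top row 176 cols 364 378
[300 219   1   3   3]
cradle rect mm ((408.6951599121094, -395.8179931640625), (2.6710593700408936, 1.1097639799118042e-05), 88.37305450439453)
0.12 [[0.4218, -0.3806], [0.4512, -0.3808], [0.421, -0.4181], [0.4513, -0.4183]]
0.126 [[0.4221, -0.3786], [0.4509, -0.3788], [0.4213, -0.4154], [0.4511, -0.4157]]
0.132 [[0.4224, -0.3765], [0.4507, -0.3768], [0.4216, -0.4127], [0.4508, -0.413]]
```

Run:
```python
from h import *
w=cam("wrist"); c1=cam("scene")
im=w["img"].astype(int);r,g,b=im[...,0],im[...,1],im[...,2]
m=((r>120)&(g>40)&(g<170)&(b<90)); m[:, :290]=0;m[:,350:]=0
v=w["img"].max(2)
print("col321 val",[(y,int(v[y,310]),int(v[y,321])) for y in range(206,268,2)])
rows=[y for y in range(216,258) if m[y].sum()>15]
cx=np.mean([np.nonzero(m[y])[0].mean() for y in rows])
ys=[y for y in range(200,270) if v[y,310]>160 and m[y,310]]; cy=(min(ys)+max(ys))/2; print(cx,min(ys),max(ys))
i=c1["img"].astype(int);k=((i[...,0]>140)&(i[...,1]>50)&(i[...,1]<160)&(i[...,2]<90))
V=c1["img"].max(2)
k=k&(V>215); k[:150]=0;k[200:]=0;k[:,:245]=0;k[:,285:]=0
print("scene bright", [ (y,np.nonzero(k[y])[0].min(),np.nonzero(k[y])[0].max()) for y in range(150,180) if k[y].any()])
print("tri",tri(w,(cx,cy),c1,(263.3,159)))
for z in(.115,.12,.125,.13):
    print(z,plane(w,[(cx,cy),(cx,min(ys)),(cx,max(ys)+1)],z)[:,:2].round(4).tolist(), plane(c1,[(263.3,159)],z).round(4))
go([.436,-.4,.3],0)
```

```text
col321 val [(206, 77, 48), (208, 93, 46), (210, 107, 47), (212, 121, 49), (214, 125, 48), (216, 129, 48), (218, 130, 48), (220, 132, 48), (222, 135, 124), (224, 139, 146), (226, 146, 154), (228, 191, 195), (230, 186, 194), (232, 182, 190), (234, 182, 188), (236, 181, 170), (238, 181, 49), (240, 182, 48), (242, 182, 47), (244, 182, 47), (246, 182, 50), (248, 181, 46), (250, 182, 50), (252, 182, 49), (254, 182, 46), (256, 181, 47), (258, 182, 48), (260, 182, 50), (262, 183, 168), (264, 183, 185), (266, 178, 184)]
321.89954545454543 227 266
scene bright [(157, np.int64(258), np.int64(259)), (158, np.int64(257), np.int64(259)), (159, np.int64(257), np.int64(259)), (160, np.int64(258), np.int64(268)), (161, np.int64(258), np.int64(269)), (162, np.int64(259), np.int64(269)), (163, np.int64(260), np.int64(270)), (164, np.int64(260), np.int64(270)), (165, np.int64(261), np.int64(270)), (166, np.int64(262), np.int64(270)), (167, np.int64(262), np.int64(270)), (168, np.int64(262), np.int64(270)), (169, np.int64(262), np.int64(269)), (170, np.int64(263), np.int64(266)), (171, np.int64(263), np.int64(263))]
tri [ 0.43732605 -0.3799761   0.13206452]
0.115 [[0.4362, -0.3856], [0.4363, -0.3644], [0.4361, -0.4087]] [[ 0.4297 -0.4029  0.115 ]]
0.12 [[0.4362, -0.3837], [0.4363, -0.3629], [0.4362, -0.4066]] [[ 0.4323 -0.3964  0.12  ]]
0.125 [[0.4362, -0.3819], [0.4363, -0.3613], [0.4362, -0.4044]] [[ 0.4348 -0.39    0.125 ]]
0.13 [[0.4362, -0.3801], [0.4363, -0.3598], [0.4362, -0.4022]] [[ 0.4373 -0.3835  0.13  ]]
t 8.7 tcp [ 0.4364 -0.3366  0.326 ] yaw -0.002 z [-0.004  0.005 -1.   ] gap 0.085 F [-0.2  0.3  0.7] T [-0.04  0.05 -0.01] j6 -0.73
  turn [-0.0038 -0.0046 -0.0016] shift [-0.0635 -0.0002  0.0257] rot 0.006
```

>>> play_rows(
  increments=[
    [[-0.004,-0.005,0,-0.015,0,0.03,0],[-0.004,-0.005,0,-0.03,0,0.06,0],[-0.004,-0.005,0,-0.047,0,0.1,0],[-0.004,-0.005,0,-0.047,0,0.125,0],[-0.004,-0.005,0,-0.047,0,0.125,0]],
  ],
)

```text
t: 9.32
tool_pos: [0.4346, -0.3799, 0.1986]
ee_rot: [-0.003, 0.707, 0.707, 0.0]
wrist_force: [0.6, 0.5, -0.2]
finger_gap: 0.0853
```

Run:
```python
from h import *
go([.436,-.384,.072],0)
w=cam("wrist"); save("w5",w)
im=w["img"].astype(int);r,g,b=im[...,0],im[...,1],im[...,2]
m=((r>150)&(g>40)&(g<170)&(b<90)); m[:, :270]=0;m[:,370:]=0
v=w["img"].max(2)
for y in range(160,340,8):
    x=np.nonzero(m[y])[0]
    if len(x): print((y,x.min(),x.max(),int(v[y,x.min()+4])),end=" ")
print()
print("pred top", proj(w,[[.436,-.384,.126],[.436,-.361,.126],[.436,-.407,.126],[.436,-.361,.042]]))
```

```text
t 9.32 tcp [ 0.4346 -0.3799  0.1986] yaw 0.0 z [-0.004  0.004 -1.   ] gap 0.0853 F [ 0.6  0.5 -0.2] T [-0.01 -0.01  0.03] j6 -0.79
  turn [-0.0038 -0.0041  0.0004] shift [-0.0046  0.0019  0.1266] rot 0.006
(224, np.int64(303), np.int64(344), 194) (232, np.int64(302), np.int64(345), 185) (240, np.int64(302), np.int64(344), 185) (248, np.int64(302), np.int64(344), 183) (256, np.int64(302), np.int64(343), 183) (264, np.int64(302), np.int64(343), 184) (272, np.int64(302), np.int64(343), 182) (280, np.int64(302), np.int64(342), 182) 
pred top [[323.24590944 256.99638489]
 [323.37324511 222.65362339]
 [323.12275543 289.16516854]
 [322.95226412 194.3015231 ]]
```

View pics/w5.png

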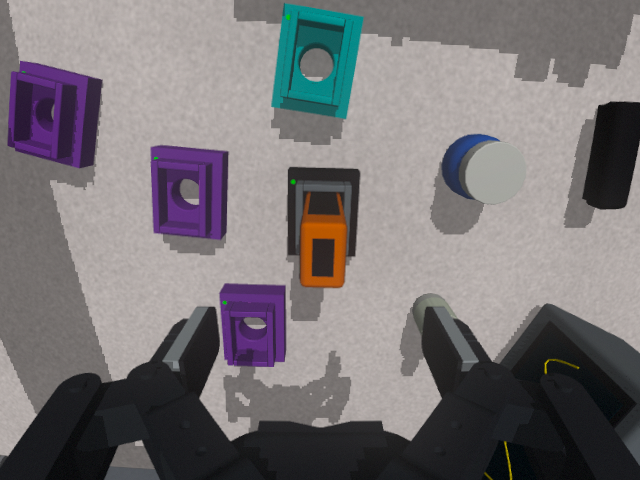

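Fresh view: tach top spans x 302–344, y ~220–287, cradle square beneath it. The oil bottle (~(430,310)) passes under the right finger in the picture; check its position before descending.

Run:
```python
from h import *
c1=cam("scene"); c2=cam("side")
def rb(c,bx):
    i=c["img"].astype(int)[bx[1]:bx[3],bx[0]:bx[2]]; ys,xs=np.nonzero((i[...,0]>120)&(i[...,1]<80)&(i[...,2]<80)); return xs.mean()+bx[0],ys.mean()+bx[1],len(xs)
a=rb(c1,(200,150,225,180)); b=rb(c2,(343,155,362,182)); print(a,b)
print(tri(c1,a[:2],c2,b[:2]),plane(c1,[a[:2]],.093))
go([.4355,-.382,.072],-.025)
```

```text
(np.float64(209.3181818181818), np.float64(160.5909090909091), 22) (np.float64(352.2), np.float64(166.26666666666668), 30)
[ 0.54990439 -0.49593366  0.09097148] [[ 0.55043572 -0.49377301  0.093     ]]
t 9.47 tcp [ 0.4367 -0.3826  0.2022] yaw -0.0 z [ 0.002 -0.002 -1.   ] gap 0.0854 F [ 0.4 -0.1  0.6] T [-0.04 -0.04  0.04] j6 -0.79
  turn [0.0018 0.0019 0.0249] shift [ 0.0008 -0.0014  0.1302] rot 0.025
```

The bottle is 110 mm away, clear. Descend over the tach.

>>> play_rows(
  increments=[
    [[0.002,0.002,0.025,0.001,-0.001,0.03,0],[0.002,0.002,0.025,0.001,-0.001,0.06,0],[0.002,0.002,0.025,0.001,-0.001,0.09,0],[0.002,0.002,0.025,0.001,-0.001,0.115,0],[0.002,0.002,0.025,0.001,-0.001,0.13,0]],
  ],
)

```text
t: 10.1
tool_pos: [0.4366, -0.3819, 0.0726]
ee_rot: [0.001, 0.716, 0.698, 0.0]
wrist_force: [-0.5, -0.2, -0.4]
finger_gap: 0.0856
```

>>> play_rows(
  increments=[
    [[0,0,0,0,0,0,70],[0,0,0,0,0,0,120],[0,0,0,0,0,0,150],[0,0,0,0,0,0,200],[0,0,0,0,0,0,255]],
  ],
  squeeze=40,
)

```text
t: 10.72
tool_pos: [0.4371, -0.3825, 0.0737]
ee_rot: [0.002, 0.716, 0.698, 0.0]
wrist_force: [-0.5, 0.1, 5.7]
finger_gap: 0.0294
```

Run:
```python
from h import *
go([.4355,-.382,.072],-.025)
```

```text
t 10.72 tcp [ 0.4371 -0.3825  0.0737] yaw -0.024 z [ 0.002 -0.002 -1.   ] gap 0.0294 F [-0.5  0.1  5.7] T [ 0.13  0.06 -0.03] j6 -0.77
  turn [0.0024 0.0023 0.0006] shift [ 0.0004 -0.0016  0.0017] rot 0.003
```

>>> play_rows(
  increments=[
    [[0,0,0,0,0,0,255],[0,0,0,0,0,-0.005,255],[0,0,0,0,0,-0.015,255],[0,0,0,0,0,-0.03,255],[0,0,0,0,0,-0.045,255]],
  ],
)

```text
t: 11.35
tool_pos: [0.4372, -0.3826, 0.12]
ee_rot: [0.002, 0.716, 0.698, -0.0]
wrist_force: [0.8, 0.3, -1.1]
finger_gap: 0.0295
```

>>> play_rows(
  increments=[
    [[0,0,0,0,0,-0.03,255],[0,0,0,0,0,-0.07,255],[0,0,0,0,0,-0.12,255],[0,0,0,0,0,-0.145,255],[0,0,0,0,0,-0.15,255]],
  ],
)

```text
t: 11.98
tool_pos: [0.4376, -0.383, 0.2733]
ee_rot: [0.005, 0.716, 0.698, 0.0]
wrist_force: [0.5, -0.7, -1.6]
finger_gap: 0.0298
```

Run:
```python
from h import *
go([.55,-.2,.30],-.025)
c1=cam("scene");c2=cam("side");w=cam("wrist")
a=c1["img"][40:220,200:380];b=c2["img"][60:240,280:460];
cv2.imwrite("pics/lift.png",np.hstack([cv2.resize(a,(400,400)),cv2.resize(b,(400,400))])[:,:,::-1])
```

```text
t 11.97 tcp [ 0.4376 -0.383   0.2733] yaw -0.024 z [ 0.007 -0.007 -1.   ] gap 0.0298 F [ 0.5 -0.7 -1.6] T [ 0.   -0.03  0.04] j6 -0.77
  turn [0.0071 0.0068 0.0006] shift [ 0.1855  0.1081 -0.0272] rot 0.01
```

View pics/lift.png

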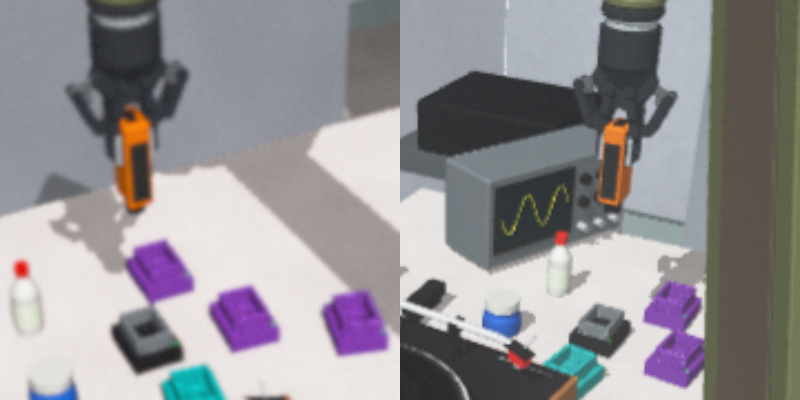

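The tach hangs upright in the jaws and the empty cradle and neighbours are undisturbed. Triangulate its lens tip to get the in-hand offset, and plan the carry.

Run:
```python
from h import *
c1=cam("scene");c2=cam("side")
go([.64,-.10,.32],-.025)
s=read_state();t=s["tool_pos"]
def org(c,bx):
    i=c["img"].astype(int)[bx[1]:bx[3],bx[0]:bx[2]]; m=(i[...,0]>130)&(i[...,1]>40)&(i[...,1]<150)&(i[...,2]<80)
    ys,xs=np.nonzero(m); return bx[0]+xs.min(),bx[0]+xs.max(),bx[1]+ys.min(),bx[1]+ys.max()
print(org(c1,(240,80,290,145)),org(c2,(360,100,395,160)))
dn=c1["img"][125:142,255:268].max(2); print(dn)
print("pred lens", proj(c1,[[t[0],t[1],t[2]-.068]]),proj(c2,[[t[0],t[1],t[2]-.068]]))
print("pred top", proj(c1,[[t[0],t[1],t[2]+.052]]),proj(c2,[[t[0],t[1],t[2]+.052]]))
cv2.imwrite("pics/l2.png",np.hstack([cv2.resize(c1["img"][80:145,235:300],(400,400),interpolation=cv2.INTER_CUBIC),cv2.resize(c2["img"][105:165,345:405],(400,400),interpolation=cv2.INTER_CUBIC)])[:,:,::-1])
```

```text
t 12.22 tcp [ 0.436  -0.3814  0.2683] yaw -0.025 z [ 0. -0. -1.] gap 0.0295 F [-1.1 -0.2 -1.7] T [ 0.   -0.04 -0.01] j6 -0.77
  turn [0.0005 0.0005 0.0005] shift [ 0.2863  0.1971 -0.0517] rot 0.001
(np.int64(253), np.int64(268), np.int64(90), np.int64(135)) (np.int64(369), np.int64(383), np.int64(115), np.int64(153))
[[150 153 167 191 195 154  91  59  49  49  50  50  74]
 [151 152 164 188 194 155  95  57  50  50  49  50  70]
 [160 152 158 183 195 158  97  59  54  47  52  50  71]
 [168 154 160 180 197 163 105  62  49  50  52  46  67]
 [185 163 158 180 196 166 109  66  51  50  53  50  72]
 [195 171 161 176 192 167 113  70  63  65  74  86 104]
 [191 176 161 178 198 178 124  96 100 113 125 139 160]
 [171 161 153 172 197 194 159 146 157 165 175 191 206]
 [168 153 141 162 196 208 192 190 194 189 187 202 218]
 [181 163 133 137 172 189 187 185 176 153 152 186 220]
 [202 174 132 110 121 135 137 132 118 103 127 184 224]
 [206 176 140 110  88  87  82  80  89 115 159 206 229]
 [195 169 150 130 107  96  96 104 141 170 204 224 233]
 [185 166 158 151 139 132 135 158 191 219 230 232 235]
 [172 162 161 159 156 154 169 202 223 230 235 235 234]
 [165 162 162 161 161 168 188 220 231 235 235 235 234]
 [162 163 164 165 170 176 202 227 235 234 235 236 235]]
pred lens [[262.45531033 136.62492474]] [[374.4825877  155.32111457]]
pred top [[259.5008387   94.85035152]] [[378.5641116  116.05851389]]
```

View pics/l2.png

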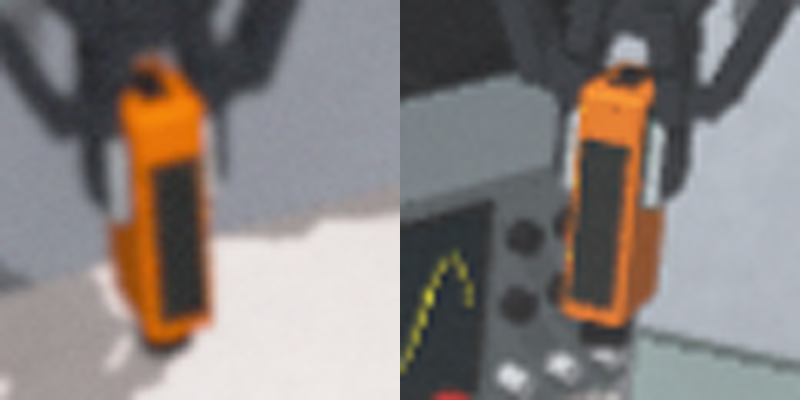

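Lens tip at (262,136) scene / (375,156) side agrees with "68 mm below TCP" within a pixel. Carry over.

>>> play_rows(
  increments=[
    [[0,0,0,0.02,0.014,-0.03,255],[0,0,0,0.06,0.042,-0.05,255],[0,0,0,0.105,0.073,-0.052,255],[0,0,0,0.15,0.105,-0.052,255],[0,0,0,0.2,0.138,-0.052,255]],
  ],
)

```text
t: 12.85
tool_pos: [0.5791, -0.1835, 0.3186]
ee_rot: [-0.001, 0.716, 0.698, -0.001]
wrist_force: [0.9, -0.5, -1.8]
finger_gap: 0.0298
```

>>> play_rows(
  increments=[
    [[0,0,0,0.03,0.02,0,255],[0,0,0,0.06,0.04,0,255],[0,0,0,0.08,0.055,0,255],[0,0,0,0.085,0.058,0,255],[0,0,0,0.085,0.058,0,255]],
  ],
)

```text
t: 13.48
tool_pos: [0.6389, -0.1005, 0.3179]
ee_rot: [-0.001, 0.716, 0.698, -0.001]
wrist_force: [-0.3, -0.3, -1.4]
finger_gap: 0.0295
```

Run:
```python
from h import *
go([.65,-.06,.31],-.025)
w=cam("wrist"); save("w6",w)
im=w["img"].astype(int); m=(im.min(2)>150).astype(np.uint8)
p=proj(w,[[.6505,.0072,.13]])[0]; print("pred",p)
n,l,st,ce=cv2.connectedComponentsWithStats(m)
for i in range(1,n):
    if st[i,4]>30 and abs(ce[i]-p).max()<60: print(st[i],ce[i],plane(w,[ce[i]],.13))
```

```text
t 13.47 tcp [ 0.6389 -0.1005  0.3179] yaw -0.025 z [-0.004 -0.    -1.   ] gap 0.0295 F [-0.3 -0.3 -1.4] T [-0.02  0.04 -0.02] j6 -0.2
  turn [-0.0035  0.0004 -0.0003] shift [0.0408 0.0101 0.0079] rot 0.004
pred [331.78842614  83.73827008]
[317  69  29  30 481] [331.38877339  83.45322245] [[0.65016247 0.007439   0.13      ]]
```

View pics/w6.png

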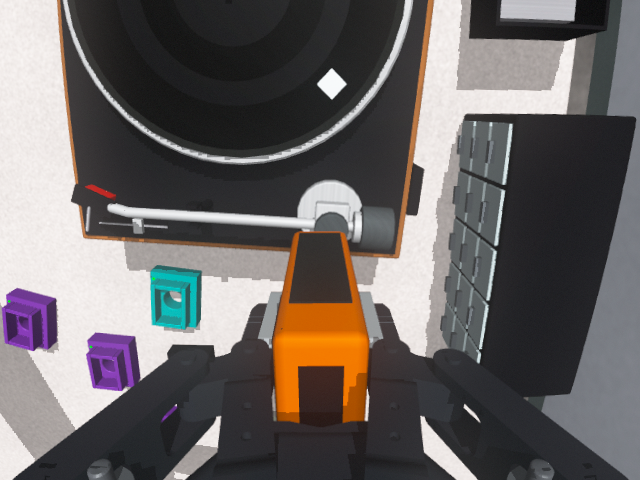

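Patch at (331.4,83.5) gives (0.6502, 0.0074), agreeing with the earlier estimate. The tonearm is undisturbed. The tach's front face runs from (276–366, 333) at the top to (292–349, 232) at the bottom: use its edges for the in-hand offset.

Run:
```python
from h import *
w=cam("wrist"); s=read_state(); q=s["ee_rot"]; r=R.from_quat([q[1],q[2],q[3],q[0]]); t=np.array(s["tool_pos"])
im=w["img"].astype(int); m=(im[...,0]>110)&(im[...,1]>40)&(im[...,2]<90)
v=w["img"].max(2)
c=283; print("col 283..",[(y,int(v[y,290])) for y in range(318,345,2)])
for y in(233,236,240,330,336):
    x=np.nonzero(m[y,250:400])[0]+250; print(y,x.min(),x.max())
print("rows at col320/300",[(y,v[y,300],v[y,320]) for y in range(226,242)])
for name,px,z in(("top",[(276,333),(366,333)],t[2]+.052),("bot",[(292,232),(349,232)],t[2]-.052)):
    P=plane(w,px,z); L=r.inv().apply(P-t); print(name,L.round(4).tolist(),L.mean(0).round(4))
go([.6502,.0074,.26],-.025)
```

```text
col 283.. [(318, 206), (320, 206), (322, 207), (324, 207), (326, 208), (328, 207), (330, 207), (332, 224), (334, 235), (336, 245), (338, 250), (340, 251), (342, 250), (344, 249)]
233 295 399
236 294 399
240 293 399
330 275 366
336 274 368
rows at col320/300 [(226, np.uint8(167), np.uint8(100)), (227, np.uint8(117), np.uint8(101)), (228, np.uint8(61), np.uint8(100)), (229, np.uint8(46), np.uint8(97)), (230, np.uint8(44), np.uint8(95)), (231, np.uint8(149), np.uint8(157)), (232, np.uint8(154), np.uint8(154)), (233, np.uint8(69), np.uint8(69)), (234, np.uint8(51), np.uint8(52)), (235, np.uint8(52), np.uint8(53)), (236, np.uint8(53), np.uint8(54)), (237, np.uint8(52), np.uint8(50)), (238, np.uint8(54), np.uint8(51)), (239, np.uint8(50), np.uint8(52)), (240, np.uint8(51), np.uint8(52)), (241, np.uint8(51), np.uint8(52))]
top [[0.0225, -0.0132, -0.052], [0.0225, 0.0133, -0.052]] [ 0.0225  0.     -0.052 ]
bot [[0.0196, -0.0163, 0.052], [0.0196, 0.0161, 0.0519]] [ 0.0196 -0.0001  0.052 ]
t 13.57 tcp [ 0.6386 -0.1011  0.3184] yaw -0.027 z [-0.003 -0.    -1.   ] gap 0.0294 F [ 0.4 -0.6 -1.4] T [ 0.    0.02 -0.01] j6 -0.2
  turn [-0.0028  0.0005 -0.0015] shift [0.1088 0.0089 0.0584] rot 0.003
```

>>> play_rows(
  increments=[
    [[-0.003,0,0,0.02,0.002,0,255],[-0.003,0,0,0.05,0.004,0,255],[-0.003,0,0,0.08,0.007,0.01,255],[-0.003,0,0,0.1,0.009,0.03,255],[-0.003,0,0,0.109,0.009,0.05,255]],
  ],
)

```text
t: 14.2
tool_pos: [0.6502, 0.0096, 0.2684]
ee_rot: [0.0, 0.716, 0.698, 0.001]
wrist_force: [-0.1, -0.5, -2.2]
finger_gap: 0.0297
```

>>> play_rows(
  increments=[
    [[0,0,0,0,0,0.01,255],[0,0,0,0,0,0.02,255],[0,0,0,0,0,0.03,255],[0,0,0,0,0,0.03,255],[0,0,0,0,0,0.03,255]],
  ],
)

```text
t: 14.82
tool_pos: [0.6506, 0.0092, 0.2388]
ee_rot: [0.001, 0.716, 0.698, 0.001]
wrist_force: [-0.1, 0.5, -0.8]
finger_gap: 0.0292
```

Run:
```python
from h import *
go([.6502,.0074,.215],-.025)
c1=cam("scene");c2=cam("side"); s=read_state(); t=np.array(s["tool_pos"])
print("tcp",t)
for n,c in(("scene",c1),("side",c2)):
    print(n,"lens",proj(c,[t-[0,0,.068]])," top",proj(c,[t+[0,0,.052]]),"patch",proj(c,[[.6502,.0074,.13]]))
A=cv2.resize(c1["img"][235:305,210:280],(420,420),interpolation=cv2.INTER_CUBIC)
B=cv2.resize(c2["img"][165:230,208:273],(390,390),interpolation=cv2.INTER_CUBIC); B=cv2.copyMakeBorder(B,0,30,0,0,cv2.BORDER_CONSTANT)
cv2.imwrite("pics/hov.png",np.hstack([A,B[:,:380]])[:,:,::-1])
```

```text
t 14.82 tcp [0.6506 0.0092 0.2388] yaw -0.026 z [ 0.002  0.    -1.   ] gap 0.0292 F [-0.1  0.5 -0.8] T [-0.01  0.01 -0.01] j6 -0.02
  turn [ 0.0021 -0.0004 -0.0012] shift [-0.0018 -0.0004  0.0238] rot 0.002
tcp [0.6506877  0.00929595 0.23907473]
scene lens [[243.81463432 274.10787942]]  top [[238.33756108 230.11549049]] patch [[245.4117652  287.12532169]]
side lens [[239.96572204 203.30430839]]  top [[236.01676036 159.94361762]] patch [[241.7881653 216.6631416]]
```

Viewer limit reached, so I go on by numbers: compare the housing's orange outline in both fixed views with its predicted corners, using the patch's own pixel bias as local calibration.

Run:
```python
from h import *
c1=cam("scene");c2=cam("side"); s=read_state(); t=np.array(s["tool_pos"]); q=s["ee_rot"]; r=R.from_quat([q[1],q[2],q[3],q[0]])
print(t)
bias={"scene":(-.8,-.3),"side":(.3,.7)}
for n,c,bx in(("scene",c1,(215,215,275,290)),("side",c2,(215,140,265,215))):
    i=c["img"].astype(int); m=((i[...,0]>100)&(i[...,0]>1.5*i[...,1])&(i[...,1]>1.4*i[...,2])&(i[...,2]<90)); k=np.zeros_like(m);k[bx[1]:bx[3],bx[0]:bx[2]]=m[bx[1]:bx[3],bx[0]:bx[2]]
    ys=np.nonzero(k.any(1))[0]; print(n,"rows",ys.min(),ys.max())
    print([(int(y),int(np.nonzero(k[y])[0].min()),int(np.nonzero(k[y])[0].max())) for y in ys if y>ys.max()-14 or y%6==0])
    xs=np.nonzero(k.any(0))[0]; print("lowest per col",[(int(x),int(np.nonzero(k[:,x])[0].max())) for x in xs])
    C=[t+r.apply([sx*.023,sy*.015,z]) for z in(.052,-.052) for sx in(1,-1) for sy in(1,-1)]
    print((proj(c,C)+bias[n]).round(1).tolist())
```

```text
[0.6505675  0.00942848 0.23899555]
scene rows 224 276
[(228, 240, 245), (234, 232, 248), (240, 233, 248), (246, 235, 241), (252, 235, 251), (258, 232, 252), (263, 234, 250), (264, 234, 251), (265, 235, 252), (266, 235, 253), (267, 235, 253), (268, 235, 253), (269, 236, 253), (270, 236, 253), (271, 237, 253), (272, 237, 252), (273, 238, 251), (274, 238, 249), (275, 239, 246), (276, 240, 243)]
lowest per col [(232, 258), (233, 262), (234, 264), (235, 268), (236, 270), (237, 272), (238, 274), (239, 275), (240, 276), (241, 276), (242, 276), (243, 276), (244, 275), (245, 275), (246, 275), (247, 274), (248, 274), (249, 274), (250, 273), (251, 273), (252, 272), (253, 271)]
[[239.4, 278.4], [253.6, 273.5], [231.3, 263.3], [245.2, 258.6], [234.5, 239.9], [249.6, 235.0], [226.0, 224.8], [240.8, 220.2]]
side rows 159 202
[(162, 228, 238), (168, 228, 237), (174, 236, 238), (180, 229, 248), (186, 237, 248), (189, 237, 249), (190, 237, 249), (191, 237, 249), (192, 237, 249), (193, 238, 249), (194, 238, 249), (195, 238, 249), (196, 238, 247), (197, 238, 246), (198, 231, 244), (199, 231, 244), (200, 232, 243), (201, 235, 241), (202, 237, 240)]
lowest per col [(227, 166), (228, 171), (229, 180), (230, 171), (231, 199), (232, 200), (233, 200), (234, 200), (235, 201), (236, 201), (237, 202), (238, 202), (239, 202), (240, 202), (241, 201), (242, 200), (243, 200), (244, 199), (245, 197), (246, 197), (247, 196), (248, 195), (249, 195)]
[[229.4, 200.9], [239.0, 204.0], [240.4, 193.4], [249.9, 196.3], [225.4, 162.8], [235.5, 165.7], [237.2, 156.0], [247.2, 158.7]]
```

Outline agrees with the prediction to about a pixel: in-hand offset ≈ (-0.4, -1) mm, lens ≈ 67–68 mm below TCP. Descend gently to about 10 mm above the patch.

>>> play_rows(
  increments=[
    [[0.001,0,0,-0.0005,0,0.01,255],[0.001,0,0,-0.0005,0,0.019,255],[0.001,0,0,-0.0005,0,0.026,255],[0.001,0,0,-0.0005,0,0.03,255],[0.001,0,0,-0.0005,0,0.031,255]],
  ],
)

```text
t: 15.65
tool_pos: [0.6505, 0.009, 0.2074]
ee_rot: [0.0, 0.716, 0.698, 0.0]
wrist_force: [0.1, -0.1, -1.3]
finger_gap: 0.0298
```

>>> play_rows(
  increments=[
    [[0,0,0,0,0,0,255],[0,0,0,0,0,0,255],[0,0,0,0,0,0,255]],
  ],
)

```text
t: 16.02
tool_pos: [0.6506, 0.009, 0.2077]
ee_rot: [0.0, 0.716, 0.698, 0.001]
wrist_force: [-1.0, -0.5, -1.7]
finger_gap: 0.0297
```

Run:
```python
from h import *
go([.6505,.0087,.2075],-.025)
c1=cam("scene");c2=cam("side"); s=read_state(); t=np.array(s["tool_pos"]); q=s["ee_rot"]; r=R.from_quat([q[1],q[2],q[3],q[0]])
print(t,"vel",np.abs(s["joint_vel"]).max())
bias={"scene":(-.8,-.3),"side":(.3,.7)}
for n,c,bx in(("scene",c1,(215,225,275,305)),("side",c2,(215,145,265,225))):
    i=c["img"].astype(int); m=((i[...,0]>100)&(i[...,0]>1.5*i[...,1])&(i[...,1]>1.4*i[...,2])&(i[...,2]<90)); k=np.zeros_like(m);k[bx[1]:bx[3],bx[0]:bx[2]]=m[bx[1]:bx[3],bx[0]:bx[2]]
    ys=np.nonzero(k.any(1))[0]; xs=np.nonzero(k[ys.max()-14:].any(0))[0]; print(n,"rows",ys.min(),ys.max(),"cols",xs.min(),xs.max())
    C=[t+r.apply([sx*.023,sy*.015,.052]) for sx in(1,-1) for sy in(1,-1)]
    print("corners",(proj(c,C)+bias[n]).round(1).tolist(),"lens",(proj(c,[t-[0,0,.0675]])+bias[n]).round(1),"patch",(proj(c,[[.6502,.0074,.13]])+bias[n]).round(1))
    l=(proj(c,[[.6502,.0074,.13]])+bias[n])[0].round().astype(int); print(c["img"].max(2)[l[1]-12:l[1]+7,l[0]-9:l[0]+10])
```

```text
t 16.02 tcp [0.6506 0.009  0.2077] yaw -0.026 z [ 0.001  0.    -1.   ] gap 0.0297 F [-1.  -0.5 -1.7] T [ 0.01  0.06 -0.01] j6 -0.03
  turn [ 0.0011 -0.0005 -0.0008] shift [-0.0003 -0.0001  0.0002] rot 0.001
[0.6505604  0.00897185 0.2076639 ] vel 0.003258591503932976
scene rows 236 286 cols 234 254
corners [[240.8, 288.9], [254.8, 284.1], [232.7, 273.8], [246.4, 269.2]] lens [[244.3 284.1]] patch [[244.6 286.8]]
[[143 152 168 195 205 168 104  59  50  51  46  49  49  55  56  91 127 139
  106]
 [138 148 165 190 205 178 118  66  51  48  49  45  52  52  58  82 127 145
  108]
 [137 148 158 185 210 189 125  67  52  47  48  49  49  49  53  74 124 143
  110]
 [133 144 155 181 213 200 139  70  52  48  48  49  46  52  51  69 119 141
  109]
 [122 130 148 179 212 204 144  77  57  53  51  47  48  52  51  73 112 135
  110]
 [100 112 143 173 207 205 153  87  55  50  52  46  51  56  59  82 116 134
  111]
 [ 73  91 129 167 203 206 162  97  62  54  47  57  68  78  94 119 150 155
  118]
 [ 53  74 112 156 194 204 165 105  67  63  73  88 115 139 159 175 180 164
  116]
 [ 49  49  91 140 183 201 172 114  94
[... 1841 characters left out ...]
  68  43  44  48  67  50  36  36  36  36  39
   32]
 [ 39  38  36  38  37  79 186 179 113 114 116 131 114  35  37  38  37  37
   36]
 [ 37  40  37  39  37 106 237 240 210 171 172 172 165  65  35  36  38  36
   38]
 [ 40  39  38  37  37  83 206 242 240 213 214 208 178 113  36  33  40  37
   36]
 [ 36  40  40  40  39  59 148 228 228 224 222 215 166 120  38  38  40  40
   38]
 [ 42  36  38  39  37  35  56 117 110  70  40  39  42  38  40  41  42  44
   41]
 [ 38  38  38  36  39  37  39  41  39  42  41  44  42  41  44  42  43  44
   44]
 [ 41  38  40  42  40  40  42  42  44  45  45  41  46  44  45  44  46  45
   45]
 [ 42  40  40  42  46  46  43  43  44  44  44  44  44  46  43  45  47  45
   44]]
```

Both views put the lens 2–3 mm higher than assumed and laterally within ~1 mm; I lower by 2 mm, let it settle, check stillness and the knob, then hand in.

>>> play_rows(
  increments=[
    [[0.001,0,0,0,0,0.001,255],[0.001,0,0,0,0,0.002,255],[0.001,0,0,0,0,0.002,255],[0.001,0,0,0,0,0.002,255],[0.001,0,0,0,0,0.002,255]],
  ],
)

```text
t: 16.75
tool_pos: [0.6506, 0.009, 0.2057]
ee_rot: [-0.0, 0.716, 0.698, 0.0]
wrist_force: [1.3, 0.1, -1.7]
finger_gap: 0.0299
```

Run:
```python
from h import *
from station import close_job
go([.6505,.0087,.2057],-.025)
c1=cam("scene"); b=cv2.imread("pics/scene0.png")[:,:,::-1].astype(int); i=c1["img"].astype(int)
d=(np.abs(i-b).max(2)>60).astype(np.uint8)
for n,bx in(("knob",(368,325,402,358)),("headshell",(305,218,330,235)),("adapter",(245,375,275,405)),("tape",(370,395,415,440)),("driver",(440,365,475,455)),("jar",(208,200,240,232)),("brush",(165,215,192,252)),("oil",(200,152,222,192)),("mug",(325,430,385,480))):
    x0,y0,x1,y1=bx; print(n,int(d[y0:y1,x0:x1].sum()),end="; ")
s=read_state(); print("\nvel",np.abs(s["joint_vel"]).max(),"t",s["t"])
print(close_job())
```

```text
t 16.75 tcp [0.6506 0.009  0.2057] yaw -0.026 z [ 0.  0. -1.] gap 0.0299 F [ 1.3  0.1 -1.7] T [ 0.04  0.02 -0.05] j6 -0.03
  turn [ 0.0001 -0.0004 -0.0008] shift [-0.0003 -0.0001 -0.    ] rot 0.001
knob 252; headshell 0; adapter 0; tape 0; driver 0; jar 997; brush 0; oil 656; mug 0; 
vel 0.0005496287547547273 t 16.8
the job is handed in; nothing more can be done
None
```

I turned the selector from off to 45 (red) and let go. I then lifted the tachometer from its cradle, carried it over the tonearm and handed the job in at t = 16.8 s, with it held over the silver patch.

**Last checks**
- **Selector:** after release, the wrist picture showed the pointer on the red dot. I did not look at it close up again after that.
- **Hold:** the tool points straight down with the fingers at 29.9 mm on the 30 mm housing. Joint speeds are near zero and the wrist force is only about the tachometer's weight.
- **Centring:** the wrist and scene cameras agreed on the patch position to about 1–2 mm. The housing outline puts the tachometer within about 1–2 mm of the patch centre.
- **Height:** I estimate the lens is 8–12 mm above the patch. My first estimate of the lens height and the outlines in the fixed cameras disagreed by 2–3 mm, so I lowered it 2 mm. I did not re-measure the gap after that. My picture viewing limit was also used up by then, so the final placement was checked by numbers only.
- **Surroundings:** before and after pictures show no change at the headshell, adapter, tape, driver, brush or mug. The jar and oil bottle areas did differ. The arm probably blocks that view in the final pose, and both stood undisturbed after the lift, but I could not confirm it at the end.

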